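# Tip the standoff tray to its mark and hold it

## Task

Take the metal tray by its bar handle and swing it up until its floor is parallel to the marker arm set on the dial, so that all five sign standoff barrels slide down through the funnel into the jar. The tray falls back if released: finish while still holding it at the mark, with every barrel in the jar, and leave the marker arm, the jar and the other things on the bench alone.

Things in the scene. Friction and masses are not known exactly. Their poses are not given: they have to be found in the camera images.
- station: Fixed station, plywood base 210 x 340 x 12 mm, with a dial arc (radius 125 mm about the hinge, top at 290 mm) on its +x side. Steel funnel: mouth 128 x 144 mm at 145 mm height, splash rim to 190 mm, outlet 46 mm square. Origin on the bench below the tray hinge's middle; z up; the hinge runs along x; the tray lies on the +y side, the funnel's centre 62 mm to the -y side. Place and yaw vary.
- tray_hinge (a point): Middle of the hinge line of the tray, at its pouring lip, 150 mm above the bench. Axes turn with the tray: x along the hinge, y along the tray floor from the lip towards the handle, z out of the floor.
- tray (a joint): Tray angle in rad: 0 = level, on its rest; grows as the handle end swings up about the station's x axis; limit 1.45. The tray is an open aluminium pan 120 mm wide, 128 mm long, walls 22 mm high on three sides, open at the lip, about 0.45 to 0.75 kg with its handle. The hinge is free: let go, it drops back to 0.
- handle_grip (a point): Middle of the handle's cross bar, the place to pinch: 180 mm from the hinge along the tray floor, 10 mm above its underside. The handle is a dark steel U, rigid on the tray's outer end: round cross bar 10 mm in diameter, 90 mm long, parallel to the hinge; two side arms join it to the tray, leaving a 47 mm clear gap between bar and tray wall. Axes as for point tray_hinge.
- mark (a joint): Angle of the marker arm in rad, measured like the tray's joint (0 = level, grows upwards); its start lies between 0.8 and 1.15. The tray is at the mark when the two angles are equal. Stiff by friction; not to be moved.
- mark_tip (a point): Outer end of the marker arm: dark steel strip 150 mm long, 7 mm high, with a small black knob, pivoting on the hinge line 99 mm to the station's +x side, beside the dial arc. Its y axis points along the arm away from the pivot.
- jar: Clear plastic jar standing loose on the station base under the funnel outlet, open at the top: outer diameter 70 mm, height 72 mm, wall 3 mm, floor 5 mm. Origin at the centre of its underside, z up.
- barrel0_center (a point): Centre of one of the five plain steel sign standoff barrels: cylinder 16 mm in diameter, 20 mm long, 15 g, standing loose on the tray floor at the start.
- barrel1_center (a point): Centre of one of the five plain steel sign standoff barrels: cylinder 16 mm in diameter, 20 mm long, 15 g, standing loose on the tray floor at the start.
- barrel2_center (a point): Centre of one of the five plain steel sign standoff barrels: cylinder 16 mm in diameter, 20 mm long, 15 g, standing loose on the tray floor at the start.
- barrel3_center (a point): Centre of one of the five plain steel sign standoff barrels: cylinder 16 mm in diameter, 20 mm long, 15 g, standing loose on the tray floor at the start.
- barrel4_center (a point): Centre of one of the five plain steel sign standoff barrels: cylinder 16 mm in diameter, 20 mm long, 15 g, standing loose on the tray floor at the start.
- tape_roll: Bystander: roll of paper tape lying flat, 96 mm in diameter, 24 mm high; origin under its centre.
- knife: Bystander: yellow snap-blade knife lying flat, about 175 x 24 x 21 mm; origin under its middle.
- blanks: Bystander: stack of six amber acrylic blanks 100 x 70 mm, 30 mm high; origin under its centre.
There are look-alikes about, which are no part of the job. Of the things that look like the jar, the largest one is meant.

How it is judged:
By the outcome, as a careful person would: the job done as asked, in the order asked, and still so for the second after the job is handed in, while the arm keeps its last pose, push and grip.
It also fails if it takes over 43 s, if anything falls off the work surface, if the arm or the gripper's body presses on something with over 40 N, if the wrist force passes 120 N, or if a joint passes its speed limit or range.

## Robot

A 6-joint arm with a two-finger parallel gripper is mounted at the origin on the work surface. World frame = base frame: x ahead of the robot, y to its left, z up, the work surface at z = 0. Lengths are in mm, angles in rad, forces in N, time in s.
With the tool pointing down it reaches from about 400 to 925 mm from the base axis. Payload 12.5 kg.
Tool frame: the origin (TCP) lies between the finger pads, 19 mm behind the fingertips; this is the grasp point; z points along the fingers, y is the line along which they close (so a half turn about z gives the same grasp; the last joint's range is limited). The gripper opens to 95 mm and grips with 3 to 60 N. Pads are 20 mm wide; open, the fingers measure 119 mm over their backs; the gripper's body (75 mm by 180 mm) begins 59 mm behind the grasp point.
Start: joints at [-1.446, 0.491, 1.559, -0, 1.092, -0.106], TCP at [142.995, -608.438, 233.461] pointing down, gripper open.
Joint ranges: [-3.1, 3.1], [-0.84, 2.19], [0.05, 2.79], [-1.13, 4.28], [0.06, 2.93], [-2.69, 2.69]. Speed limits (rad/s): [2.22, 2.22, 2.79, 3.14, 3.14, 3.14].

## Interface

Orientations are given as a unit quaternion [w, x, y, z].
In Python, from bench import arm gives the robot as it stands.
- The arm moves only by the shell command python3 -m inch 'ROWS' [OPENING] [FORCE]. ROWS is JSON, a list of rows, each an object with "xyz": the shift along the tool's x, y, z in units of 25 mm (1.0 is 25 mm), a list of three; "roll": the turn about the tool's z in units of 5 degrees (1.0 is 5 degrees). A call has 1 to 5 rows; each row shifts and turns the commanded pose from where the row before left it, along the tool's axes as they then stand; what a row does not reach is not made up. A row lasts 1/12 s, in which the tool goes at most 41.7 mm and 7.16 degrees, less where a joint would pass 70% of its speed; a pose out of reach is approached as far as the arm can. A call is refused whole if a number of a shift passes 1 or a number of a turn 1, either way. A call with a gripper value outside its range is refused whole. OPENING is the opening, from -1 (shut) to 1 (fully open), so that 0 is half open, set as the call begins (- or left out, the last holds). The fingers move at their own pace and stop on an object; FORCE is the grip in N (left out, the last holds). Time passes only in rows, so rows that do not move let the fingers close. It gives the time, the measured TCP pose, the force, the opening and the grip force at its end, in the units of the state.
- arm.get_obs(): the state, without advancing time (a new reading comes with each control period).
- arm.snapshot(name): name is "side" or "top" or "wrist"; returns a dict with "image" (480x640x3 uint8, red, green, blue), "fovy" (degrees; the focal length in pixels is half the picture's height over the tangent of half this angle, whatever the lens; pixels are square), "cx", "cy" (the principal point, pixels), "R" (3x3) and "t" (3): a world point X has camera coordinates R X + t; the wrist camera has in their place "mount" (4x4, takes a point from camera to tool coordinates, whose origin is the TCP and whose axes are the flange's). Camera axes: x right, y down, z forward; pixel columns grow to the right and rows downward; lengths in mm; the calibration is good to about 2 mm. A picture is of the moment at which its call begins: read the wrist's pose just before it. There is no depth.
- arm.close_job(): hands the job in; it is judged then, once.
The state is a dict: "t": time; "joint_pos": joint angles; "joint_vel": joint speeds; "joint_torque": joint torques, N m; "position": TCP position; "ee_rot": TCP orientation; "wrist_force": force on the tool from outside, world axes, zero at the start; "wrist_torque": the same for the moment, N m; "width": opening from 0.0 (shut) to 1.0 (fully open); "gripper_force": force on a finger pad.
Only numpy, scipy, OpenCV 4.12 (cv2) and the standard library are available. Lean on these libraries where they do the work, as an engineer would, in place of code of your own. Each camera call takes 0.05 s, during which the arm holds its last target. There are 200 camera calls.

## Working session

There is one attempt and no reset: what is moved stays moved. The work goes in short steps, Python scripts to look and compute and a shell command to move; the robot and the scene stay as the last step left them, time stands still between calls to the robot, and variables do not carry over. Pictures are saved under pics/ and viewed, at most 10 in all, crops included, and the job is handed in when it is done.

```bash
ls; mkdir -p pics
python3 - <<'E'
from bench import arm
import cv2,pickle
o=arm.get_obs();print({k:o[k] for k in('t','position','ee_rot','width')})
for n in('top','side'):
    s=arm.snapshot(n);pickle.dump(s,open(f'pics/{n}.pkl','wb'));cv2.imwrite(f'pics/{n}0.png',s['image'][:,:,::-1]);print(n,s['fovy'],s['cx'],s['cy'],s['R'],s['t'])
E
```

```text
pics
{'t': 0.0, 'position': array([ 142.9624913 , -608.21314657,  232.88352323]), 'ee_rot': array([-5.19133312e-04,  9.93348832e-01,  1.15142641e-01, -3.31999252e-06]), 'width': 1.001938709512149}
top 51.94035766543981 319.80698066630475 238.02939333380564 [[ 0.00121734 -0.99999708  0.00208688]
 [-0.99782157 -0.00135233 -0.0659567 ]
 [ 0.06595933 -0.00200204 -0.9978203 ]] [ -37.53143488  580.71800554 1457.76471402]
side 56.665845864638335 318.31823575695245 237.06012256413322 [[ 0.99049586 -0.13661525  0.01594425]
 [-0.06133506 -0.54247729 -0.83782839]
 [ 0.12310953  0.82888761 -0.54570081]] [-581.55758348  126.05752858 1097.16045999]
```

View pics/top0.png

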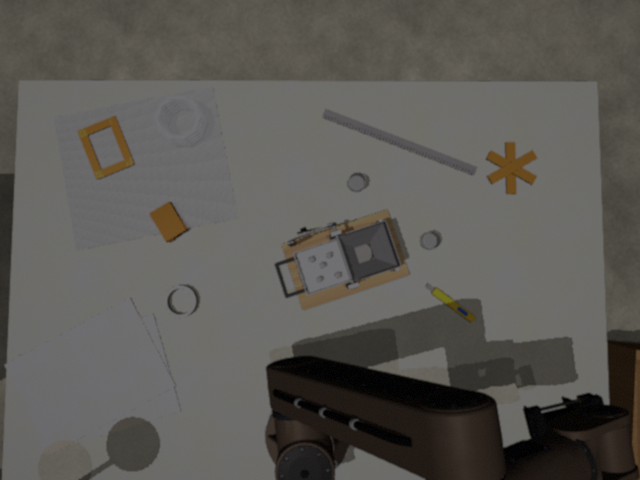

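View pics/side0.png

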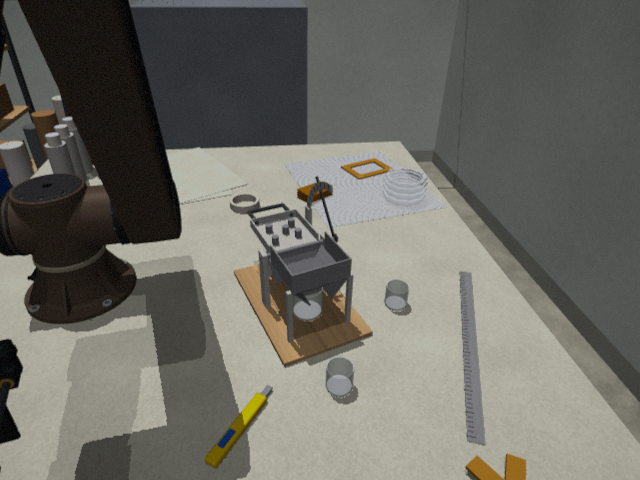

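The top view shows the station at about (345,260), with the tray, five barrels and funnel. The handle bar is near (282,280) and the marker arm runs from about (350,225) to (290,242). The candidates for the jar are the one under the funnel (side 307,303) and two small ones, at side (397,295) and (340,377). The one under the funnel, on the station, is meant. For the handle there is only the dark U at top (287,280); the tape ring at (183,299) and the amber frame (105,147) are no part of the job. I'll check this in a close crop.

Run:
```python
import cv2,numpy as np
a=cv2.imread('pics/top0.png')[205:315,265:415];b=cv2.imread('pics/side0.png')[170:350,230:380]
a=cv2.resize(a,None,fx=5.3,fy=5.3,interpolation=cv2.INTER_CUBIC)
a=cv2.convertScaleAbs(a,alpha=1.5)
cv2.imwrite('pics/ct.png',a)
b=cv2.resize(b,None,fx=3.3,fy=3.3,interpolation=cv2.INTER_CUBIC)
cv2.imwrite('pics/cs.png',b)
```

```text
(no output)
```

View pics/ct.png

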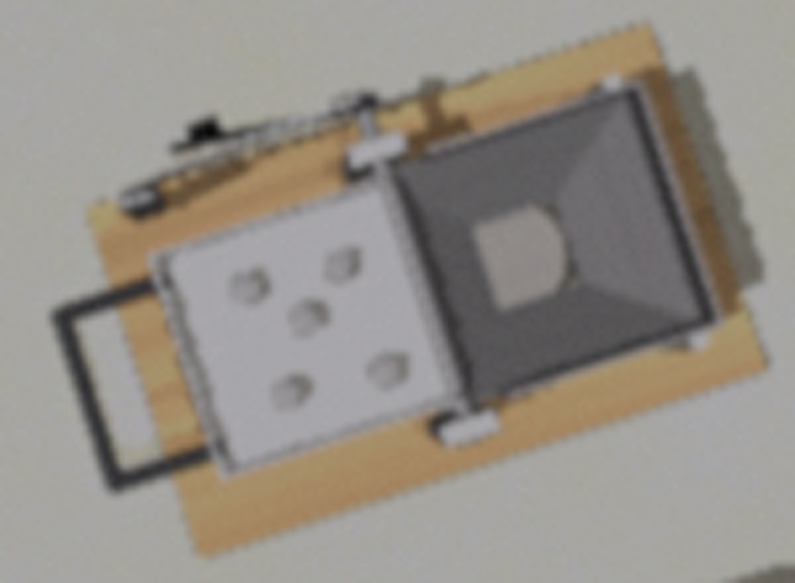

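View pics/cs.png

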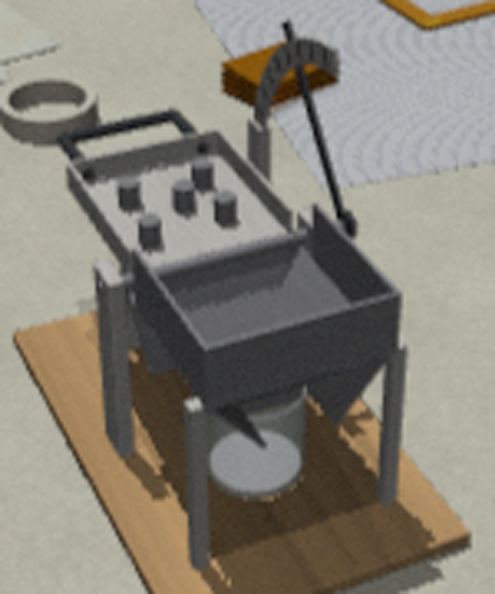

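The crops confirm the choice. The dark U handle's bar runs from top-crop (67,314) to (115,480). The marker arm runs from side-crop (347,222) to (287,27), and the jar sits under the funnel at side-crop (255,455). Next I'll turn these into points.

```bash
cat > h.py <<'E'
import numpy as np,pickle,cv2
def cam(s,pose=None):
    f=240/np.tan(np.radians(s['fovy']/2));return f,s['cx'],s['cy']
def ray(s,p,R=None,t=None):
    R=s['R'] if R is None else R;t=s['t'] if t is None else t
    f,cx,cy=cam(s);d=np.array([(p[0]-cx)/f,(p[1]-cy)/f,1.])
    d=R.T@d;return -R.T@t,d/np.linalg.norm(d)
def plane(r,n,c):
    o,d=r;return o+d*((c-n@o)/(n@d))
def tri(r1,r2):
    A=np.array([r1[1],-r2[1]]).T;k=np.linalg.lstsq(A,r2[0]-r1[0],rcond=None)[0]
    a=r1[0]+k[0]*r1[1];b=r2[0]+k[1]*r2[1];return (a+b)/2,np.linalg.norm(a-b)
def load(n):return pickle.load(open(f'pics/{n}.pkl','rb'))
E
python3 - <<'E'
from h import *
T=load('top');S=load('side');Z=np.array([0,0,1.])
ct=lambda u,v:(265+u/5.3-.4,205+v/5.3-.4)
cs=lambda u,v:(230+u/3.3-.35,170+v/3.3-.35)
e1=tri(ray(T,ct(67,314)),ray(S,cs(185,118)));e2=tri(ray(T,ct(115,480)),ray(S,cs(68,144)))
print('bar ends',e1,e2)
P=[plane(ray(T,ct(*p)),Z,158) for p in((67,314),(115,480))]
d=P[0]-P[1];print(P,np.linalg.norm(d),np.degrees(np.arctan2(d[1],d[0])))
# yaw from base plate corners at z=12
C=[plane(ray(T,ct(*p)),Z,12) for p in((645,25),(768,367),(200,555),(90,205))]
for i in range(4):
    q=C[i]-C[(i+1)%4];print(C[i].round(),np.linalg.norm(q).round(1),np.degrees(np.arctan2(q[1],q[0])).round(1))
print('base centre',np.mean(C,0))
print('mark tip',tri(ray(T,ct(180,148)),ray(S,cs(287,25))))
print('mark pivot',tri(ray(T,ct(365,103)),ray(S,cs(347,222))))
E
```

```text
bar ends (array([506.29754108,  78.19457838, 159.11903564]), np.float64(9.76083719940348)) (array([418.98835392,  53.73744412, 155.6199584 ]), np.float64(3.8220468503636824))
[array([501.440018  ,  78.56659886, 158.        ]), array([417.19292539,  53.58750558, 158.        ])] 87.87222379359503 16.514984122281717
[ 669. -238.   12.] 206.2 19.3
[ 474. -306.   12.] 338.0 -71.7
[368.  15.  12.] 207.1 -162.2
[565.  78.  12.] 332.5 108.1
base centre [ 518.94706175 -112.61302357   12.        ]
mark tip (array([579.76027532,  16.72917183, 263.69392698]), np.float64(2.857191348109983))
mark pivot (array([611.52617204, -73.92311839, 153.81508476]), np.float64(2.6691983129807095))
```

```bash
python3 -m inch '[{"xyz":[0,0,-1],"roll":-1},{"xyz":[0.94,-0.63,-0.17],"roll":0},{"xyz":[0.94,-0.63,-0.17],"roll":0},{"xyz":[0.94,-0.63,-0.17],"roll":0},{"xyz":[0.94,-0.63,-0.17],"roll":0}]' 1 25
python3 -m inch '[{"xyz":[0.94,-0.63,-0.17],"roll":0},{"xyz":[0.94,-0.63,-0.17],"roll":0},{"xyz":[0.94,-0.63,-0.17],"roll":0},{"xyz":[0.94,-0.63,-0.17],"roll":0},{"xyz":[0.94,-0.63,-0.17],"roll":0}]'
python3 -m inch '[{"xyz":[0.94,-0.63,-0.17],"roll":0},{"xyz":[0.94,-0.63,-0.17],"roll":0},{"xyz":[0.94,-0.63,-0.17],"roll":0},{"xyz":[0.94,-0.63,-0.17],"roll":0},{"xyz":[0.94,-0.63,-0.17],"roll":0}]'
python3 - <<'E'
from bench import arm
import cv2,pickle
o=arm.get_obs();s=arm.snapshot('wrist');print(o['position'],o['ee_rot'],s['mount'],s['fovy']);s['obs']=o
pickle.dump(s,open('pics/w1.pkl','wb'));cv2.imwrite('pics/w1.png',s['image'][:,:,::-1])
E
```

```text
t: 0.52
position: [213.0, -518.0, 275.3]
ee_rot: [-0.0, 0.987, 0.158, -0.0]
wrist_force: [0.9, 0.2, 0.4]
width: 1.0
gripper_force: 0.0
t: 0.93
position: [300.1, -406.4, 296.7]
ee_rot: [-0.0, 0.987, 0.158, -0.0]
wrist_force: [0.2, -0.9, -0.6]
width: 1.0
gripper_force: 0.0
t: 1.35
position: [387.1, -294.8, 318.0]
ee_rot: [-0.0, 0.987, 0.158, -0.0]
wrist_force: [0.9, -1.1, 0.2]
width: 0.999
gripper_force: 0.0
[ 387.09826594 -294.8081904   318.0142354 ] [-9.58743739e-05  9.87389464e-01  1.58309901e-01 -1.11864139e-04] [[-1.70907735e-04 -9.71382075e-01 -2.37522282e-01  6.76010599e+01]
 [ 9.99999158e-01  1.39560929e-04 -1.29029821e-03 -2.14818314e-01]
 [ 1.28652138e-03 -2.37522302e-01  9.71381233e-01 -1.51720115e+02]
 [ 0.00000000e+00  0.00000000e+00  0.00000000e+00  1.00000000e+00]] 67.75830236932921
```

View pics/w1.png

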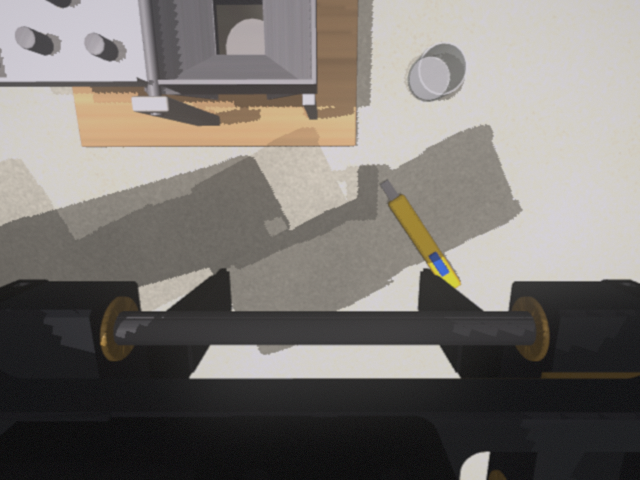

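The wrist view is aligned with the station: the plywood edge is horizontal, the funnel is at (265,35), and one look-alike jar is at (437,70). Next are two views of the marker on the way to the handle.

```bash
cat > snap.py <<'E'
import sys,cv2,pickle
from bench import arm
n=sys.argv[1];c=sys.argv[2] if len(sys.argv)>2 else 'wrist'
o=arm.get_obs();s=arm.snapshot(c);s['obs']=o
pickle.dump(s,open(f'pics/{n}.pkl','wb'));cv2.imwrite(f'pics/{n}.png',s['image'][:,:,::-1])
E
python3 -m inch '[{"xyz":[0.8,-0.4,0],"roll":0},{"xyz":[0.8,-0.4,0],"roll":0},{"xyz":[0.8,-0.4,0],"roll":0},{"xyz":[0.8,-0.4,0],"roll":0},{"xyz":[0.8,-0.4,0],"roll":0}]' |head -2
python3 -m inch '[{"xyz":[0.8,-0.4,0],"roll":0},{"xyz":[0.8,-0.4,0],"roll":0},{"xyz":[0.8,-0.4,0],"roll":0},{"xyz":[0,0,0],"roll":0},{"xyz":[0,0,0],"roll":0}]'|head -2
python3 snap.py w2
python3 -m inch '[{"xyz":[0.07,-0.8,0],"roll":0},{"xyz":[0.07,-0.8,0],"roll":0},{"xyz":[0.07,-0.8,0],"roll":0},{"xyz":[0.07,-0.8,0],"roll":0},{"xyz":[0.07,-0.8,0],"roll":0}]' |head -2
python3 -m inch '[{"xyz":[0.07,-0.8,0],"roll":0},{"xyz":[0.07,-0.8,0],"roll":0},{"xyz":[0.07,-0.8,0],"roll":0},{"xyz":[0.07,-0.8,0],"roll":0},{"xyz":[0.07,-0.8,0],"roll":0}]' |head -2
python3 -m inch '[{"xyz":[0.07,-0.8,0],"roll":0},{"xyz":[0.07,-0.8,0],"roll":0},{"xyz":[0,0,0],"roll":0},{"xyz":[0,0,0],"roll":0}]'
python3 snap.py w3
python3 -c "
import cv2,numpy as np
cv2.imwrite('pics/w23.png',cv2.resize(np.vstack([cv2.imread('pics/w2.png')[:270],cv2.imread('pics/w3.png')[:270]]),None,fx=1.1,fy=1.1))"
```

```text
t: 1.82
position: [466.5, -216.5, 317.7]
t: 2.23
position: [513.7, -169.5, 317.5]
t: 2.7
position: [489.6, -72.5, 317.9]
t: 3.12
position: [466.8, 25.2, 318.0]
t: 3.45
position: [458.1, 64.1, 318.0]
ee_rot: [0.0, 0.987, 0.159, 0.0]
wrist_force: [-0.4, 0.1, -0.0]
width: 1.001
gripper_force: 0.0
```

View pics/w23.png

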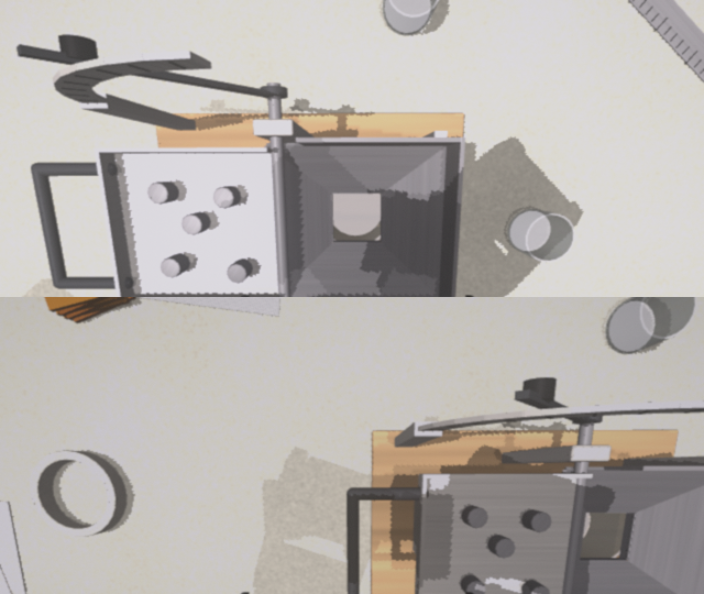

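The top half (w2) shows the marker tip at (18,49), its pivot at (276,91) and bar corners at (38,168) and (60,285). The lower half (w3) shows the tip at (515,392), the pivot at (588,417) and a bar corner at (353,493). Next I'll triangulate them.

```bash
cat >> h.py <<'E'
from scipy.spatial.transform import Rotation as Ro
def wray(s,p):
    q=s['obs']['ee_rot'];A=Ro.from_quat([q[1],q[2],q[3],q[0]]).as_matrix();M=s['mount']
    Rw=A@M[:3,:3];o=A@M[:3,3]+s['obs']['position'];f,cx,cy=cam(s)
    d=Rw@np.array([(p[0]-cx)/f,(p[1]-cy)/f,1.]);return o,d/np.linalg.norm(d)
E
python3 - <<'E'
from h import *
a=load('w2');b=load('w3');S=load('side');y=np.array([-np.sin(.316),np.cos(.316),0]);x=np.array([np.cos(.316),np.sin(.316),0])
A=lambda u,v:wray(a,(u/1.1-.05,v/1.1-.05));B=lambda u,v:wray(b,(u/1.1-.05,(v-297)/1.1-.05))
tip=tri(A(18,49),B(515,393));piv=tri(A(272,91),B(586,417));kn=tri(A(74,38),B(540,380));c=tri(A(38,168),B(353,493))
for n,v in dict(tip=tip,piv=piv,knob=kn,corner=c).items():print(n,v[0].round(1),round(v[1],1))
d=tip[0]-piv[0];print('len',np.linalg.norm(d),'ang',np.arctan2(d[2],d@y),'x',d@x)
c2=plane(A(60,285),np.array([0,0,1.]),157);c1=plane(A(38,168),np.array([0,0,1.]),157);c3=plane(B(353,493),np.array([0,0,1.]),157)
print(c1,c3,c2,'angle',np.degrees(np.arctan2(*(c1-c2)[[1,0]])),np.linalg.norm(c1-c2))
hin=(c1+c2)/2-180*y;print('hinge',hin,'pivot from hinge',(piv[0]-hin)@x,(piv[0]-hin)@y)
# single-ray angles on plane x=99+hinge
for r in (A(18,49),ray(S,(230+287/3.3-.35,170+25/3.3-.35))):
    for xo in(96,99,102):
        P=plane(r,x,hin@x+xo)-hin;print(xo,np.hypot(P@y,hin[2]+P[2]-150),np.arctan2(hin[2]+P[2]-150,P@y))
E
```

```text
tip [580.2  23.3 262.6] 0.2
piv [612.7 -68.9 150.8] 0.1
knob [594.4   9.  247.8] 0.4
corner [503.2  82.7 161.8] 0.2
len 148.41809758266783 ang 0.8527830631429808 x -2.205912133305031
[502.099192    86.30082199 157.        ] [502.79036672  82.62857762 157.        ] [412.92842049  56.71660819 157.        ] angle 18.354311479635708 93.95026448924409
hinge [513.4518865  -99.57878059 157.        ] pivot from hinge 103.86768896595486 -1.642180803179452
96 155.60289705163814 1.0365971232430924
99 151.0407155148127 0.949018918164696
102 147.7032640689178 0.8567437586210235
96 143.2169544916862 0.9759478648865694
99 144.12525181574148 0.9282425488169761
102 145.35701853241432 0.8812401106992189
```

The mark angle comes out at about 0.853 rad from both triangulations, with the arm length at 148 against 150. Bar height is about 160 and the bar's middle is near (460,68). Now I'll half close the gripper so the inner finger fits the 47 mm gap, descend and grip.

```bash
python3 -m inch '[{"xyz":[0,-0.15,0.8],"roll":0},{"xyz":[0,0,0.8],"roll":0},{"xyz":[0,0,0.8],"roll":0},{"xyz":[0,0,0],"roll":0},{"xyz":[0,0,0],"roll":0}]' 0 20
python3 snap.py w4
python3 -c "
import cv2
cv2.imwrite('pics/w4c.png',cv2.imread('pics/w4.png'))"
```

```text
t: 3.92
position: [457.3, 67.0, 257.8]
ee_rot: [-0.0, 0.987, 0.158, -0.001]
wrist_force: [-0.5, 0.4, 1.4]
width: 0.704
gripper_force: 0.0
```

View pics/w4c.png

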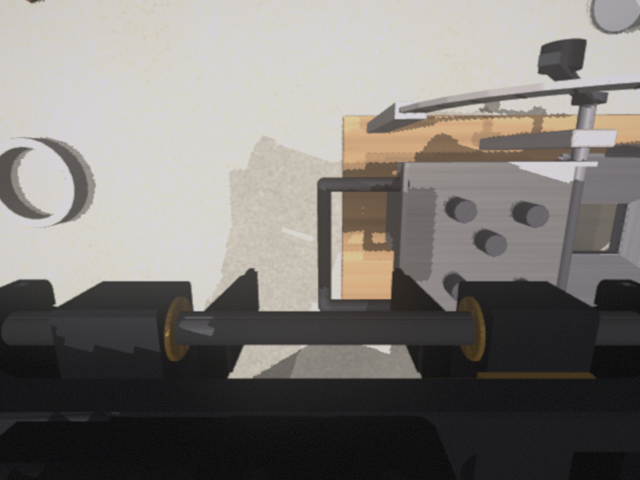

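The bar is at u=325, from v=183 to 303, nearly centred between the fingers at 252 and 398. The corrections are about +2.5 mm in tool y and +5 mm in tool x. Now I'll descend and grip.

```bash
python3 -m inch '[{"xyz":[0.2,0.1,0.8],"roll":0},{"xyz":[0,0,0.8],"roll":0},{"xyz":[0,0,0.8],"roll":0},{"xyz":[0,0,0.8],"roll":0},{"xyz":[0,0,0.7],"roll":0}]' 0 20
python3 -m inch '[{"xyz":[0,0,0],"roll":0},{"xyz":[0,0,0],"roll":0},{"xyz":[0,0,0],"roll":0},{"xyz":[0,0,0],"roll":0}]' -1 20
python3 -m inch '[{"xyz":[0,0,0],"roll":0},{"xyz":[0,0,0],"roll":0},{"xyz":[0,0,0],"roll":0},{"xyz":[0,0,0],"roll":0}]'
```

```text
t: 4.38
position: [463.5, 66.8, 160.6]
ee_rot: [0.0, 0.987, 0.158, 0.001]
wrist_force: [-0.3, -1.0, 0.1]
width: 0.503
gripper_force: 0.0
t: 4.72
position: [463.5, 67.1, 161.8]
ee_rot: [0.0, 0.987, 0.158, 0.001]
wrist_force: [-0.7, 0.6, 0.6]
width: 0.274
gripper_force: 0.0
t: 5.05
position: [462.4, 68.8, 161.1]
ee_rot: [-0.001, 0.987, 0.158, 0.0]
wrist_force: [-3.1, 17.2, 6.3]
width: 0.104
gripper_force: 20.0
```

Gripped: the opening of 0.104 is the bar's 10 mm. The 17 N side force means I should relieve by about 2.5 mm outward. Next I'll work out the arc steps.

```bash
python3 -m inch '[{"xyz":[0,-0.1,0],"roll":0},{"xyz":[0,0,0],"roll":0},{"xyz":[0,0,0],"roll":0}]'
python3 - <<'E'
import numpy as np
th=np.linspace(0,.853,17);p=np.arctan2(10,180)+th;r=np.hypot(180,10)
Y=-r*np.cos(p)/25;Z=-r*np.sin(p)/25
# cumulative rounding
y=np.diff(np.round(Y-Y[0],2));z=np.diff(np.round(Z-Z[0],2))
for a,b,t in zip(y,z,th[1:]):print(round(a,2),round(b,2),round(t,3))
E
```

```text
t: 5.3
position: [462.4, 69.1, 161.1]
ee_rot: [0.001, 0.987, 0.159, 0.001]
wrist_force: [-0.2, -5.9, 4.7]
width: 0.1
gripper_force: 20.0
0.03 -0.38 0.053
0.05 -0.38 0.107
0.08 -0.38 0.16
0.09 -0.37 0.213
0.11 -0.37 0.267
0.13 -0.36 0.32
0.15 -0.36 0.373
0.17 -0.34 0.426
0.19 -0.34 0.48
0.2 -0.32 0.533
0.22 -0.32 0.586
0.24 -0.3 0.64
0.26 -0.29 0.693
0.27 -0.27 0.746
0.28 -0.26 0.8
0.3 -0.25 0.853
```

```bash
python3 -m inch '[{"xyz":[0,0.03,-0.38],"roll":0},{"xyz":[0,0.05,-0.38],"roll":0},{"xyz":[0,0.08,-0.38],"roll":0},{"xyz":[0,0.09,-0.37],"roll":0},{"xyz":[0,0,0],"roll":0}]'
python3 -m inch '[{"xyz":[0,0.11,-0.37],"roll":0},{"xyz":[0,0,0],"roll":0},{"xyz":[0,0.13,-0.36],"roll":0},{"xyz":[0,0,0],"roll":0},{"xyz":[0,0,0],"roll":0}]'
python3 snap.py s1 side
```

```text
t: 5.72
position: [464.2, 63.0, 199.6]
ee_rot: [0.001, 0.987, 0.158, 0.001]
wrist_force: [0.4, -4.1, -3.1]
width: 0.1
gripper_force: 20.0
t: 6.13
position: [465.9, 57.6, 217.2]
ee_rot: [0.0, 0.987, 0.158, 0.0]
wrist_force: [2.2, -3.1, -4.2]
width: 0.095
gripper_force: 20.0
```

```bash
python3 -m inch '[{"xyz":[0,0.15,-0.36],"roll":0},{"xyz":[0,0,0],"roll":0},{"xyz":[0,0,0],"roll":0},{"xyz":[0,0.17,-0.34],"roll":0},{"xyz":[0,0,0],"roll":0}]'|head -2
python3 -m inch '[{"xyz":[0,0,0],"roll":0},{"xyz":[0,0.19,-0.34],"roll":0},{"xyz":[0,0,0],"roll":0},{"xyz":[0,0,0],"roll":0},{"xyz":[0,0.2,-0.32],"roll":0}]'
python3 -m inch '[{"xyz":[0,0,0],"roll":0},{"xyz":[0,0,0],"roll":0},{"xyz":[0,0.22,-0.32],"roll":0},{"xyz":[0,0,0],"roll":0},{"xyz":[0,0,0],"roll":0}]'
python3 -m inch '[{"xyz":[0,0.24,-0.3],"roll":0},{"xyz":[0,0,0],"roll":0},{"xyz":[0,0,0],"roll":0},{"xyz":[0,0.26,-0.29],"roll":0},{"xyz":[0,0,0],"roll":0}]'
python3 -m inch '[{"xyz":[0,0,0],"roll":0},{"xyz":[0,0.27,-0.27],"roll":0},{"xyz":[0,0,0],"roll":0},{"xyz":[0,0,0],"roll":0},{"xyz":[0,0.28,-0.26],"roll":0}]'
python3 -m inch '[{"xyz":[0,0,0],"roll":0},{"xyz":[0,0.3,-0.25],"roll":0},{"xyz":[0,0,0],"roll":0},{"xyz":[0,0,0],"roll":0},{"xyz":[0,0,0],"roll":0}]'
python3 snap.py s2 side; python3 snap.py t2 top; python3 snap.py w5
python3 -c "
import cv2,numpy as np
b=cv2.resize(cv2.imread('pics/s2.png')[150:350,230:400],None,fx=2.9,fy=2.9,interpolation=2)
w=cv2.resize(cv2.imread('pics/w5.png')[0:330,320:640],None,fx=.9,fy=.9)
o=np.zeros((580,493+288,3),np.uint8);o[:,:493]=b[:580,:493];o[:297,493:]=w
o[297:577,493:]=cv2.resize(cv2.imread('pics/t2.png')[205:315,295:408],(288,280))
cv2.imwrite('pics/v2.png',o)"
```

```text
t: 6.6
position: [468.4, 50.2, 235.0]
t: 7.02
position: [470.9, 42.4, 249.6]
ee_rot: [-0.001, 0.987, 0.158, -0.0]
wrist_force: [0.9, 7.6, 0.3]
width: 0.1
gripper_force: 20.0
t: 7.43
position: [472.9, 36.8, 258.5]
ee_rot: [-0.001, 0.987, 0.158, 0.0]
wrist_force: [-0.2, 8.7, 3.6]
width: 0.101
gripper_force: 20.0
t: 7.85
position: [476.8, 25.1, 274.2]
ee_rot: [-0.001, 0.987, 0.158, 0.0]
wrist_force: [-4.1, 14.0, 9.6]
width: 0.099
gripper_force: 20.0
t: 8.27
position: [480.4, 13.5, 286.5]
ee_rot: [-0.002, 0.987, 0.158, -0.0]
wrist_force: [-6.0, 16.1, 13.4]
width: 0.097
gripper_force: 20.0
t: 8.68
position: [483.1, 5.4, 293.6]
ee_rot: [-0.001, 0.987, 0.158, 0.0]
wrist_force: [-6.5, 12.9, 14.4]
width: 0.1
gripper_force: 20.0
```

View pics/v2.png

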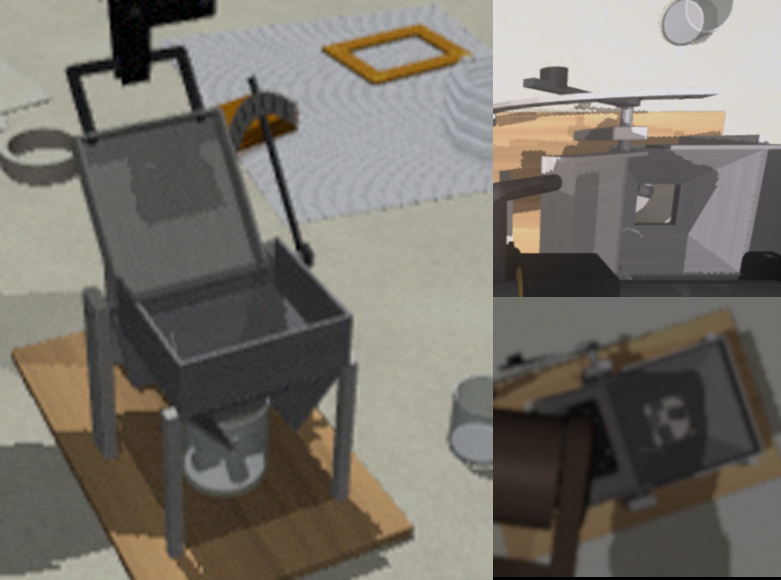

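The tray and funnel look empty and several barrels are in the jar at side-crop (225,465). The tray's right edge runs (225,113) to (268,268) and the marker (253,80) to (305,258), almost parallel. I'll measure both angles in the same view from line segments.

```bash
cat > ang.py <<'E'
import sys
from h import *
S=load(sys.argv[1]);f,cx,cy=cam(S);yaw=np.radians(18.2)
g=cv2.cvtColor(S['image'],cv2.COLOR_RGB2GRAY)[150:260,240:350]
g=cv2.resize(g,None,fx=3,fy=3,interpolation=cv2.INTER_CUBIC)
L=cv2.createLineSegmentDetector().detect(g)[0].reshape(-1,4)
for l in L:
    p=(l.reshape(2,2)-1)/3+[240,150]
    if np.hypot(*(p[0]-p[1]))<15:continue
    r=[np.array([(q[0]-cx)/f,(q[1]-cy)/f,1]) for q in p]
    n=S['R'].T@np.cross(*r);y=np.array([-np.sin(yaw),np.cos(yaw),0])
    th=np.arctan2(-n@y,n[2])%np.pi
    if .5<th<1.3:print(p.round(1).tolist(),round(th,3))
E
python3 ang.py s2
```

```text
[[331.1, 233.5], [321.0, 198.4]] 0.864
[[295.6, 187.4], [291.1, 172.4]] 0.819
[[258.5, 196.3], [251.9, 173.7]] 0.811
[[257.3, 176.7], [262.7, 195.2]] 0.812
[[323.5, 197.6], [333.9, 234.1]] 0.868
[[293.0, 164.7], [300.0, 187.3]] 0.798
[[264.8, 238.5], [256.6, 210.1]] 0.829
[[311.7, 207.1], [320.6, 237.6]] 0.846
[[304.9, 187.4], [309.5, 203.5]] 0.859
[[317.6, 240.5], [304.2, 195.4]] 0.833
[[255.7, 197.5], [269.2, 244.4]] 0.821
```

In this view the marker reads about 0.866 and the tray about 0.83. I'll raise it by about 0.033 rad and relieve the radial load.

```bash
python3 -m inch '[{"xyz":[0,0.07,-0.11],"roll":0},{"xyz":[0,0.07,-0.11],"roll":0},{"xyz":[0,0,0],"roll":0},{"xyz":[0,0,0],"roll":0},{"xyz":[0,0,0],"roll":0}]'
python3 snap.py s3 side; python3 ang.py s3; python3 snap.py w6
```

```text
t: 9.25
position: [484.6, 0.5, 297.8]
ee_rot: [-0.0, 0.987, 0.158, -0.0]
wrist_force: [0.4, 1.6, -1.9]
width: 0.101
gripper_force: 20.0
[[330.9, 232.9], [321.0, 198.3]] 0.865
[[296.6, 188.3], [291.2, 168.8]] 0.871
[[259.0, 195.7], [252.6, 172.9]] 0.858
[[257.7, 175.1], [263.3, 194.7]] 0.845
[[294.5, 165.1], [300.7, 187.3]] 0.869
[[264.7, 237.7], [257.0, 209.6]] 0.862
[[323.4, 197.2], [334.0, 234.6]] 0.869
[[311.4, 204.1], [320.4, 236.4]] 0.878
[[256.2, 197.5], [269.3, 244.5]] 0.856
[[317.7, 240.7], [304.0, 192.4]] 0.871
```

The tray now averages 0.864 against the marker's 0.867, and the wrist force is near zero. Next I'll check the barrels.

```bash
python3 snap.py t3 top; python3 -c "
import cv2,numpy as np
b=cv2.resize(cv2.imread('pics/s3.png')[290:330,280:335],(480,349),interpolation=2)
w=cv2.resize(cv2.imread('pics/w6.png')[80:330,400:640],(312,325))
o=np.zeros((590,792,3),np.uint8);o[:349,:480]=b;o[:325,480:]=w
t=cv2.convertScaleAbs(cv2.resize(cv2.imread('pics/t3.png')[235:275,340:395],(320,233),interpolation=2),alpha=1.8);o[355:588,:320]=t
o[350:590,330:792]=cv2.resize(cv2.imread('pics/s3.png')[215:290,250:350],(462,240),interpolation=2)
cv2.imwrite('pics/v3.png',o)"
```

```text
(no output)
```

View pics/v3.png

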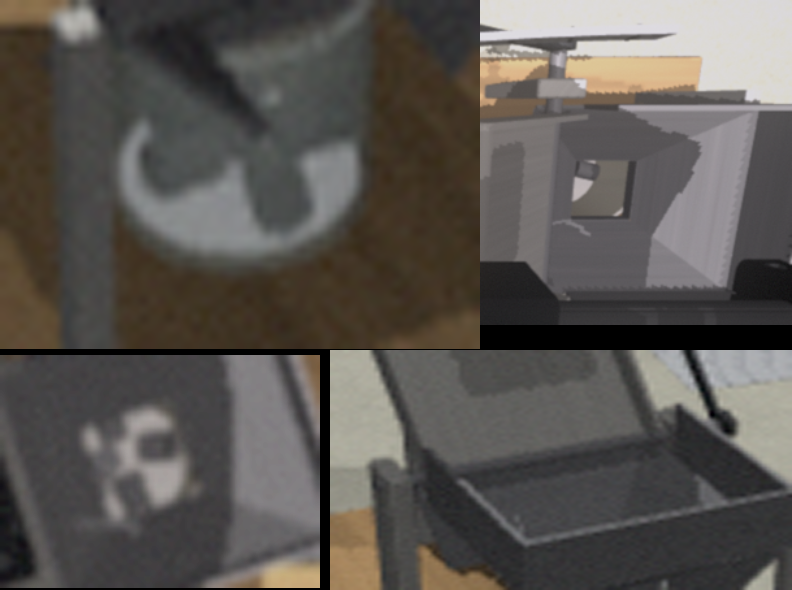

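The tray and funnel surfaces look clear, and at least three barrels show in the jar (front 280,190; left cluster 185,165; right behind 330,130). I'll average several frames for one clearer count.

```bash
python3 -m inch '[{"xyz":[0,0,0],"roll":0},{"xyz":[0,0,0],"roll":0}]'
python3 - <<'E'
from bench import arm
import cv2,numpy as np
av=lambda n:np.mean([arm.snapshot(n)['image'][:,:,::-1].astype(float) for _ in range(12)],0)
s=av('side');t=av('top')
def c(i,w,h,g):
    i=cv2.resize(i.astype(np.float32),(w,h),interpolation=2)
    lo,hi=np.percentile(i,1),np.percentile(i,g);return np.clip((i-lo)/(hi-lo)*255,0,255).astype(np.uint8)
o=np.zeros((590,800,3),np.uint8)
o[:400,:500]=c(s[286:326,284:334],500,400,99)
o[:300,505:800]=c(t[238:268,350:380],295,300,99)
o[405:590,:300]=c(s[215:280,250:355],300,185,90)
o[405:590,305:800]=c(t[215:305,330:420],495,185,95)[:, :]
cv2.imwrite('pics/v4.png',o)
E
```

```text
t: 9.57
position: [484.6, 0.4, 298.0]
ee_rot: [0.0, 0.987, 0.158, -0.0]
wrist_force: [0.2, 0.1, -3.8]
width: 0.101
gripper_force: 20.0
```

View pics/v4.png

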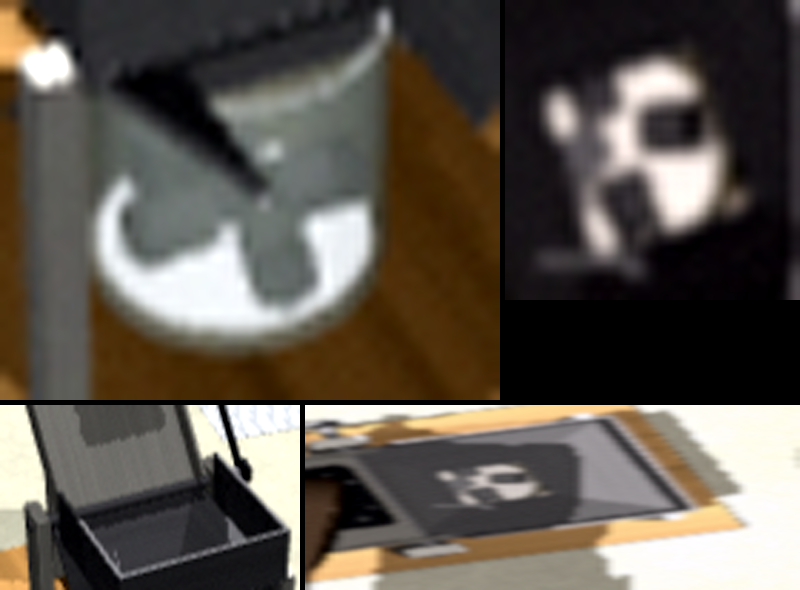

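The tray and funnel are empty and nothing lies on the base. Through the outlet about four or five barrels can be seen in the jar. The tray is held steady at the mark, so I'm handing in.

```bash
python3 -c "
from bench import arm
print(arm.close_job())"
```

```text
the job is handed in; nothing more can be done
None
```

I handed the job in at about 11 s of the 43 s allowed, with the tray still gripped at about 0.864 rad against the marker's 0.867, and the tray, funnel and base all clear; I could make out only four or five barrels in the jar, so all five being there is inferred, and no verdict came back.

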